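Fit the idler roller and hold the belt tensioner back

ROBOT

A 7-joint arm with a two-finger parallel gripper is mounted at the origin on the work surface. World frame = base frame: x ahead of the robot, y to its left, z up, the work surface at z = 0. Lengths are in m, angles in rad, forces in N, time in s.
With the tool pointing down it reaches from about 0.35 to 0.9 m from the base axis. Payload 7.2 kg.
Tool frame: the origin (TCP) lies between the finger pads; the fingertips stand 19 mm ahead of it and the grasp point (between the pads) is the TCP; z points along the fingers, y is the line along which they close (so a half turn about z gives the same grasp; the last joint's range is limited). The gripper opens to 85 mm and grips with 20 to 120 N. Pads are 22 mm wide; open, the fingers measure 114 mm over their backs; the gripper's body (76 mm by 85 mm) begins 54 mm behind the grasp point. The pads swing forward as they close: fully open they stand 13 mm farther back than shut.
Start: joints at [-1.388, 0.411, -0.013, 1.596, 0.006, 1.134, -0.082], TCP at [0.155, 0.605, 0.25] pointing down, gripper open.
Joint ranges: [-2.95, 2.95], [-0.29, 1.99], [-1.47, 1.44], [0.14, 2.54], [-1.03, 4.17], [0.13, 1.85], [-2.86, 2.86]. Speed limits (rad/s): [2.39, 2.39, 3.01, 3.01, 3.14, 3.14, 3.14].

INTERFACE

Orientations are given as [roll, pitch, yaw] about the fixed x, y, z axes, in that order (R = Rz(yaw) Ry(pitch) Rx(roll)).
In Python, from plant import arm, vision, status, job gives the robot as it stands (arm), with the cameras (vision), the readings (status) and the job (job).
- The arm moves only by the tool hand_motion, called as a command line: name --pt "numbers of a row" for each row, then --argument value for the rest. Schema: {"type":"object","properties":{"deltas":{"type":"array","items":{"type":"array","items":{"type":"array","items":{"type":"number"},"minItems":4,"maxItems":4},"minItems":1,"maxItems":10},"minItems":1,"maxItems":1},"finger_gap":{"type":"number"},"only":{"type":"string"},"quiet":{"type":"boolean"},"lines":{"type":"string"}},"required":["deltas"],"additionalProperties":false}. deltas is a list that holds a single list of rows (three levels of brackets), with 1 to 10 rows, each of 4 numbers: dx, dy, dz in shares of the most that a row can go, 1 being 62.5 mm, then a turn about the tool's z in units of 0.05 rad; each row shifts and turns the commanded pose from where the row before left it, along the tool's axes as they then stand; what a row does not reach is not made up. A row lasts 1/8 s, in which the tool goes at most 0.0625 m and 0.188 rad, less where a joint would pass 70% of its speed; a pose out of reach is approached as far as the arm can. finger_gap is the finger opening in m, set as the call begins (left out keeps the last). The fingers move at their own pace and stop on an object; the grip force is fixed at half the most. Time passes only in rows, so rows that do not move let the fingers close. The tool returns the time, the measured TCP pose, the force, the opening and the grip force at its end. only (a regular expression) keeps the lines of the reply that match it, lines (a string "A,B") keeps lines A to B, and quiet returns only ok. Input that does not fit is refused with a message, and nothing moves.
- status.get_state(): the state, without advancing time (a new reading comes with each control period).
- vision.get_image(name): name is "scene" or "top"; returns (picture, depth): 384x512x3 uint8, red, green, blue; 384x512 float32, m along the optical axis (not along the pixel's ray), 0 where there is no reading.
- vision.calibration(name): a dict with "mtx" (3x3 intrinsics, pixels), "rvec" (rotation vector, rad) and "tvec" (3), from world to camera coordinates, as OpenCV has them. Camera axes: x right, y down, z forward; pixel columns grow to the right and rows downward; lengths in m; the calibration is good to about 2 mm. A picture is of the moment at which its call begins. calibration takes no time and is no camera call.
- job.finish_job(): hands the job in; it is judged then, once.
The state is a dict: "t": time; "joint_pos": joint angles; "qvel": joint speeds; "tau": joint torques, N m; "position": TCP position; "orientation": TCP orientation; "contact_force": force on the tool from outside, world axes, zero at the start; "torque": the same for the moment, N m; "grip_width": finger opening in m; "gripper_force": force on a finger pad.
Only numpy, scipy, OpenCV 4.12 (cv2) and the standard library are available. Lean on these libraries where they do the work, as an engineer would, in place of code of your own. Each camera call takes 0.05 s, during which the arm holds its last target. There are 200 camera calls.

TASK

The bowl-polishing turntable is about to get its drive belt. Push the new white idler roller all the way home over the upright pin on the yellow tensioner arm, then swing that arm round against its spring until it is hard against its red stop, and finish there still holding it, roller seated, so that the belt can be slipped on: do not let go. Leave the old dark roller, the paste tin and the brass bowl where they stand.

Things in the scene. Friction and masses are not known exactly. Their poses are not given: they have to be found in the camera images.
- turntable: fixed machine: green angle-iron stand 220 x 370 mm (x, y; middle at x +10 mm), grey deck 125 mm above the bench. Origin on the bench, z up, x away from the robot, turned 0.25 rad at most. On it (x, y, mm): motor pulley, radius 30, at (50, 120); spindle pulley, radius 60, at (50, -100), both up to 201 high; over the latter a wooden cup, radius 38, to 221; arm's pivot at (-25, 115)
- tensioner (a joint): yellow arm, bar 26 wide, 8 mm thick, top 155 mm above the bench, upright pivot. 0 = at rest, the pin between the pulleys (28, 30 mm in the machine's frame); grows clockwise seen from above, the pin moving towards the robot's side; 0.87 rad = on the red stop post (pin at -56, 20). Its spring always pushes back: 5 N at the pin at rest, 12 N at the stop; let go, it flies back
- pin_seat (a point): on the axis of the arm's upright steel pin, at the 24 mm wide shoulder the roller must sit on, 159 mm above the bench. The pin is 14 mm thick and rises 48 mm from here (top 207 mm above the bench), the last 7 mm tapering to 7 mm thick. Moves with the arm; x axis along the arm, from pivot to pin; at rest this points 1.014 rad clockwise of the machine's x axis
- pivot (a point): point on the arm's upright pivot axis, 100 mm from pin_seat at the same height. The hub there is 40 mm across, with a bolt up to 170 mm above the bench
- roller: new idler roller, loose: white plastic with steel hub, diameter 50 mm, height 40 mm, through bore 17 mm, about 0.11 kg, standing on end on the bench right of the machine. Origin on its axis at its lower end, z up along the axis. Either end may go down. On the pin it turns freely, so the arm can be swung by the gripped roller
- old_roller: the worn roller taken off: the same shape and size as the new one but dark brown, standing on the bench; leave it
- paste_tin: green tin of polishing paste with a dark lid, diameter 60 mm, height 42 mm; leave it. Origin under its middle. The tin and the two rollers stand in three places, which vary
- bowl: small brass bowl, 112 mm across, 50 mm high, at the far right of the bench; leave it. Origin under its middle

How it is judged:
By the outcome, as a careful person would: the job done as asked, in the order asked, and still so for the second after the job is handed in, while the arm keeps its last pose, push and grip.
It also fails if it takes over 45 s, if anything falls off the work surface, if the arm or the gripper's body presses on something with over 40 N, if the wrist force passes 120 N, or if a joint passes its speed limit or range.

## Working session

There is one attempt and no reset: what is moved stays moved. The work goes in short steps, Python scripts to look and compute and a tool call to move; the robot and the scene stay as the last step left them, time stands still between calls to the robot, and variables do not carry over. Pictures are saved under pics/ and viewed, at most 10 in all, crops included, and the job is handed in when it is done.

```bash
ls; mkdir -p pics; python3 - <<'E'
from plant import arm, vision, status, job
import cv2,numpy as np
for n in("scene","top"):
    im,d=vision.get_image(n); cv2.imwrite(f"pics/{n}0.png",im[:,:,::-1]); np.savez(f"{n}0.npz",im=im,d=d)
    c=vision.calibration(n); R=cv2.Rodrigues(np.array(c["rvec"]))[0]; print(n,c["mtx"],-R.T@np.array(c["tvec"]).ravel())
s=status.get_state(); print(s)
E
```

```text
pics
plant.py
scene [[373.80239338   0.         255.80451138]
 [  0.         373.80239338 189.28164086]
 [  0.           0.           1.        ]] [0.94932409 0.54555798 0.87075936]
top [[355.44482446   0.         257.37684005]
 [  0.         355.44482446 190.62747256]
 [  0.           0.           1.        ]] [ 0.44490336 -0.09705358  1.07024276]
{'t': 0.1, 'joint_pos': array([-1.38822818,  0.41184707, -0.01270833,  1.59693776,  0.00558673,
        1.1343073 , -0.08221805]), 'qvel': array([-8.77048155e-05, -1.40717611e-03, -2.05406819e-04, -2.98115109e-03,
        5.97186798e-04, -7.71587863e-04, -1.23022695e-04]), 'tau': array([ 2.61302470e-03, -6.01832199e+01,  6.84295557e-01, -3.00098026e+01,
        1.40629258e-02,  6.30822513e-03, -2.81616326e-05]), 'position': array([0.1550232 , 0.60504507, 0.24952949]), 'orientation': array([-3.14013154e+00,  9.27084883e-05,  2.89082162e+00]), 'contact_force': array([ 0.34225094, -0.92805767,  0.33964636]), 'torque': array([-0.02480754, -0.03939991,  0.0394585 ]), 'gripper_force': 0.0, 'grip_width': 0.08512472479373843}
```

View pics/top0.png

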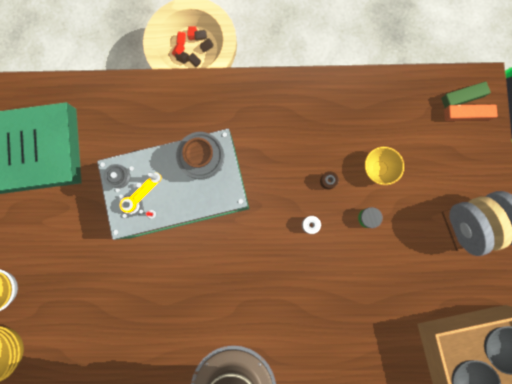

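View pics/scene0.png

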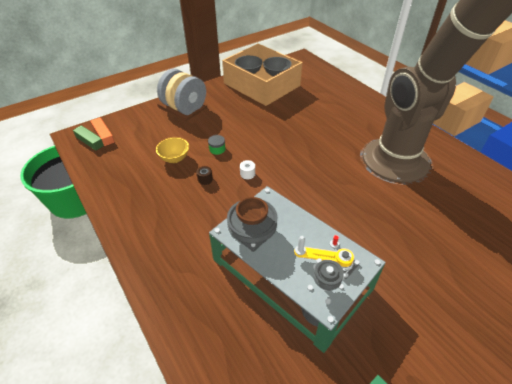

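Top view: the machine spans (100–245, 130–238), with the pin near (155,177), the hub at (128,205) and the red stop at (151,214). The new roller is at (312,225), the old one at (329,180), the tin at (371,217) and the bowl at (384,166). I'll enlarge the top view to read these more closely.

```bash
cat > h.py <<'E'
import cv2,numpy as np
from plant import arm, vision, status, job
def cal(n):
    c=vision.calibration(n); return np.array(c["mtx"]),cv2.Rodrigues(np.array(c["rvec"]))[0],np.array(c["tvec"]).ravel()
def at_z(n,u,v,z):
    K,R,t=cal(n); o=-R.T@t; r=R.T@np.linalg.solve(K,[u,v,1]); return o+r*(z-o[2])/r[2]
def proj(n,p):
    K,R,t=cal(n); q=K@(R@np.array(p)+t); return q[:2]/q[2]
E
python3 - <<'E'
import cv2,numpy as np
im=cv2.imread("pics/top0.png")
a=cv2.resize(im[120:245,95:255],None,fx=5,fy=5,interpolation=cv2.INTER_CUBIC)[:600]
cv2.imwrite("pics/m.png",a)
from h import *
z=np.load("top0.npz");img=z["im"].astype(int)
g=img.min(2)>170; s=np.zeros_like(g); s[205:245,295:330]=1; g&=s
v,u=np.nonzero(g); print(len(u),u.min(),u.max(),v.min(),v.max(),u.mean(),v.mean(),at_z("top",u.mean(),v.mean(),.04))
sc=cv2.imread("pics/scene0.png")
cv2.imwrite("pics/s.png",cv2.resize(sc[180:320,205:390],None,fx=4,fy=4,interpolation=cv2.INTER_CUBIC))
E
```

```text
234 303 320 216 233 311.5128205128205 224.48717948717947 [ 0.46717915 -0.22969221  0.04      ]
```

View pics/m.png

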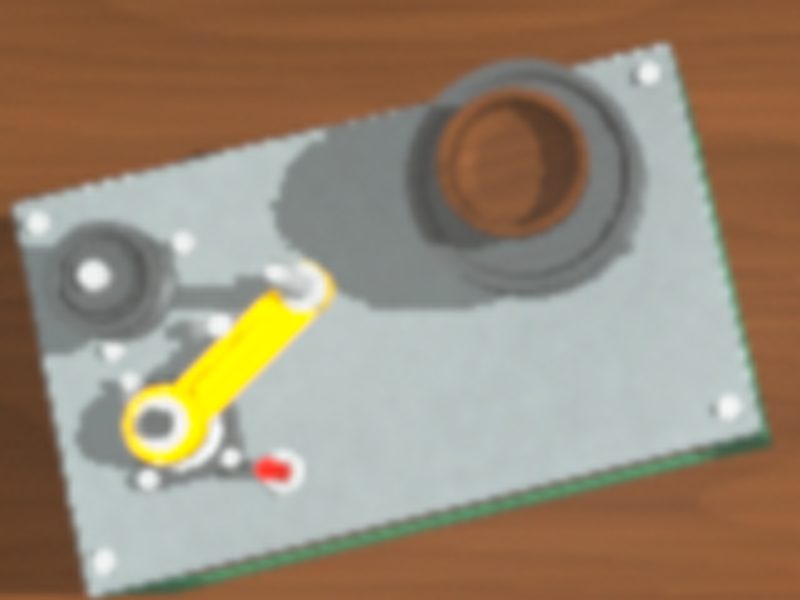

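View pics/s.png

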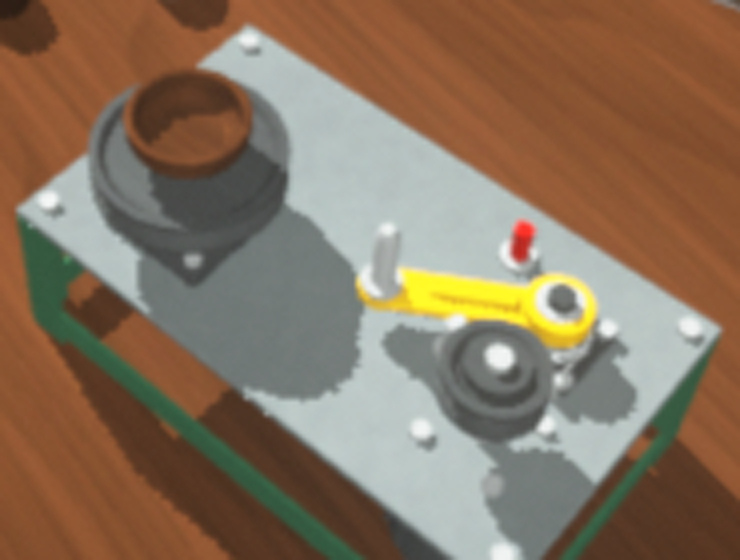

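The crops show the deck corners, the pin (top crop: tip (272,272), shoulder (308,288)), the pivot bolt at (160,424) and the cup at (513,161). In the scene crop the pin tip is at (387,232) and the bolt at (562,297). I'll fit the machine pose to both views.

```bash
cat > fit.py <<'E'
from h import *
from scipy.optimize import least_squares
T=[((120,185,125),(14,205)),((120,-185,125),(668,42)),((-100,-185,125),(768,438)),((-100,185,125),(92,597)),((50,-100,221),(513,161)),((-25,115,170),(160,424)),((28,30,207),(272,272)),((28,30,159),(308,288))]
S=[((120,-185,125),(18,210)),((-100,-185,125),(245,25)),((-100,185,125),(720,330)),((50,-100,221),(188,118)),((-25,115,170),(562,297)),((28,30,207),(387,230))]
def w(p,l):
    c,s=np.cos(p[2]),np.sin(p[2]);l=np.array(l)/1e3
    return [p[0]+c*l[0]-s*l[1],p[1]+s*l[0]+c*l[1],l[2]]
def r(p):
    o=[]
    for l,(X,Y) in T:o.append(proj("top",w(p,l))-[95+(X+.5)/5-.5,120+(Y+.5)/5-.5])
    for l,(X,Y) in S:o.append(proj("scene",w(p,l))-[205+(X+.5)/4-.5,180+(Y+.5)/4-.5])
    return np.array(o)
f=least_squares(lambda p:r(p).ravel(),[.5,.15,0.2],loss="soft_l1")
if __name__=="__main__":
    print(f.x); print(r(f.x).round(2))
    for n,l in dict(pin=(28,30,159),pivot=(-25,115,159),stop=(-56,20,159),cup=(50,-100,221)).items(): print(n,np.round(w(f.x,l),4))
    # roller
    a=at_z("top",311.5,224.5,.04); print(proj("scene",[*a[:2],.04]))
    img=np.load("scene0.npz")["im"]; m=(img.min(2)>150); m[:150]=0;m[185:]=0;m[:,:230]=0;m[:,265:]=0
    v,u=np.nonzero(m); print(len(u),u.min(),u.max(),v.min(),v.max()); print(proj("scene",[*a[:2],0.02]))
E
python3 fit.py
```

```text
[0.572491   0.15309803 0.23311123]
[[-0.33 -0.32]
 [ 0.22 -0.31]
 [-0.7  -1.82]
 [-0.46  0.08]
 [ 0.07 -0.32]
 [-0.61 -0.33]
 [ 0.33 -0.14]
 [-0.9  -0.32]
 [-0.89 -0.57]
 [ 0.65 -0.68]
 [ 0.78 -0.92]
 [-0.06 -1.19]
 [ 0.09 -0.74]
 [ 0.34 -0.54]]
pin [0.5928 0.1888 0.159 ]
pivot [0.5216 0.2592 0.159 ]
stop [0.5134 0.1596 0.159 ]
cup [0.6442 0.0674 0.221 ]
[247.39823779 165.06088565]
237 240 254 160 178
[247.53798294 169.50641436]
```

Careful with the scale: shifts go in shares of 62.5 mm and turns go in units of 0.05 rad. That gives: -0.05 m is -0.8, 0.02 m is 0.32, 0.162 rad is 3.24.

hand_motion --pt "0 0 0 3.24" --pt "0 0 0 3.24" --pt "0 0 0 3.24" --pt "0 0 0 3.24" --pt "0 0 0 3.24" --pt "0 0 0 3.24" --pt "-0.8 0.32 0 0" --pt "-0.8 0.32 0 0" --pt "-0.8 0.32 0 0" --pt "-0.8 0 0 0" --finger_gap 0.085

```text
refused: deltas: the value is too long (schema: maxItems 1). Nothing was moved.
```

Refused on format, not on reach. It needs a list holding one list of rows, three levels of brackets.

hand_motion --deltas '[[[0,0,0,3.24],[0,0,0,3.24],[0,0,0,3.24],[0,0,0,3.24],[0,0,0,3.24],[0,0,0,3.24],[-0.8,0.32,0,0],[-0.8,0.32,0,0],[-0.8,0.32,0,0],[-0.8,0,0,0]]]' --finger_gap 0.085

```text
t: 1.35
position: [0.2816, 0.4361, 0.25]
orientation: [3.141, 0.001, 1.917]
contact_force: [0.5, -0.7, -0.3]
grip_width: 0.0852
gripper_force: 0.0
```

```bash
python3 - <<'E'
from fit import *
print("stop",at_z("top",95+265/5,120+468/5,.165), "old",at_z("top",329,180,.04),w(f.x,(-25,115,0)))
E
```

```text
stop [0.49682918 0.20345335 0.165     ] old [ 0.59578384 -0.28418057  0.04      ] [np.float64(0.5216015335148535), np.float64(0.259212408851806), np.float64(0.0)]
```

hand_motion --deltas '[[[-0.928,-0.064,0,0],[-0.928,-0.064,0,0],[-0.928,-0.064,0,0],[-0.928,-0.064,0,0],[-0.928,-0.064,0,0],[-0.928,-0.064,0,0],[-0.928,-0.064,0,0],[-0.928,-0.064,0,0],[-0.928,-0.064,0,0],[-0.928,-0.064,0,0]]]'

```text
t: 2.6
position: [0.4401, -0.1226, 0.2505]
orientation: [3.141, -0.0, 1.92]
contact_force: [1.4, 0.9, -0.2]
grip_width: 0.0851
gripper_force: 0.0
```

hand_motion --deltas '[[[-0.88,-0.096,0.32,0],[-0.88,-0.096,0.64,0],[0,0,0.64,0],[0,0,0,0]]]'

```text
t: 3.1
position: [0.4628, -0.2237, 0.1512]
orientation: [-3.136, -0.003, 1.917]
contact_force: [-0.2, -0.2, 0.8]
grip_width: 0.0851
gripper_force: 0.0
```

In the tool's units: 0.04 m is 0.64, 0.002 m is 0.032.

hand_motion --deltas '[[[-0.112,0.032,0.32,0],[0,0,0.64,0],[0,0,0.48,0],[0,0,0.32,0],[0,0,0.192,0],[0,0,0,0],[0,0,0,0]]]'

```text
t: 3.98
position: [0.4701, -0.2299, 0.0328]
orientation: [3.14, 0.001, 1.919]
contact_force: [0.5, -0.1, -0.4]
grip_width: 0.0855
gripper_force: 0.0
```

In the tool's units: -0.003 m is -0.048, 0.003 m is 0.048.

hand_motion --deltas '[[[0,-0.048,0.048,0],[0,0,0,0]]]'

```text
t: 4.22
position: [0.4663, -0.2309, 0.0289]
orientation: [3.141, -0.0, 1.919]
contact_force: [-0.1, 0.2, -0.8]
grip_width: 0.0847
gripper_force: 0.0
```

hand_motion --deltas '[[[0,0,0,0],[0,0,0,0],[0,0,0,0],[0,0,0,0],[0,0,0,0],[0,0,0,0]]]' --finger_gap 0.04

```text
t: 4.97
position: [0.4667, -0.2309, 0.0292]
orientation: [3.141, -0.0, 1.919]
contact_force: [-0.6, 1.5, 6.4]
grip_width: 0.0479
gripper_force: 61.5
```

In the tool's units: -0.045 m is -0.72, -0.04 m is -0.64.

hand_motion --deltas '[[[0,0,-0.32,0],[0,0,-0.64,0],[0,0,-0.72,0],[0,0,-0.72,0],[0,0,-0.72,0],[0,0,-0.56,0],[0,0,-0.192,0],[0,0,0,0]]]'

```text
t: 5.98
position: [0.4666, -0.2306, 0.2705]
orientation: [3.141, -0.0, 1.919]
contact_force: [0.2, 0.4, -1.9]
grip_width: 0.0482
gripper_force: 62.3
```

hand_motion --deltas '[[[0.48,0.352,0,0],[0.672,0.496,0,0],[0.672,0.496,0,0],[0.672,0.496,0,0],[0.672,0.496,0,0],[0.672,0.496,0,0],[0.672,0.496,0,0],[0.48,0.352,0,0],[0,0,0,0]]]'

```text
t: 7.1
position: [0.5756, 0.1449, 0.2676]
orientation: [-3.138, -0.0, 1.924]
contact_force: [0.1, -0.0, -1.2]
grip_width: 0.0479
gripper_force: 62.3
```

```bash
python3 - <<'E'
from h import *
for n in("top","scene"):
    im,d=vision.get_image(n); cv2.imwrite(f"pics/{n}1.png",im[:,:,::-1])
p=status.get_state()["position"]; print(p)
E
python3 -c "
import cv2,numpy as np
a=cv2.imread('pics/scene1.png')[160:290,210:350];cv2.imwrite('pics/s1.png',cv2.resize(a,None,fx=4,fy=4,interpolation=2))
"
```

```text
[0.57555386 0.14050206 0.26867269]
```

View pics/s1.png

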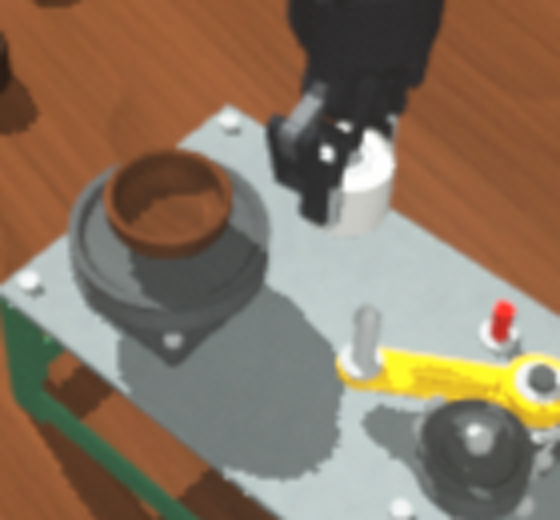

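The scene crop shows the roller upright in the grip at (362,185), just short of the pin at (367,320). I'll move to above the pin.

In the tool's units: 0.02 m is 0.32, 0.019 m is 0.304.

hand_motion --deltas '[[[0.32,0.256,0,0],[0.304,0.256,0,0],[0,0,0,0],[0,0,0,0]]]'

```text
t: 7.7
position: [0.5929, 0.1874, 0.2703]
orientation: [-3.141, 0.0, 1.918]
contact_force: [0.2, -0.2, -1.6]
grip_width: 0.0479
gripper_force: 62.3
```

```bash
python3 - <<'E'
from h import *
im,d=vision.get_image("scene"); cv2.imwrite("pics/scene2.png",im[:,:,::-1]); p=status.get_state()["position"]; print(p)
cv2.imwrite('pics/s2.png',cv2.resize(im[180:270,260:350,::-1],None,fx=6,fy=6,interpolation=2))
b=[p[0],p[1],p[2]-.029]
def crop(q): u=proj("scene",q); return ((u[0]-260+.5)*6-.5,(u[1]-180+.5)*6-.5)
print("bottom centre",crop(b),"pin top",crop([.5928,.1888,.207]),"seat",crop([.5928,.1888,.159]))
# predicted silhouette extremes of roller
a=np.linspace(0,6.28,60)
for z in(0,.04): q=np.array([crop([b[0]+.025*np.cos(t),b[1]+.025*np.sin(t),b[2]+z]) for t in a]); print(z,q.min(0),q.max(0))
E
```

```text
[0.59299312 0.1871149  0.27052524]
bottom centre (np.float64(257.3834492618205), np.float64(280.60935701451814)) pin top (np.float64(252.89448725033844), np.float64(342.11729214621823)) seat (np.float64(242.65987386112), np.float64(418.00597513503567))
0 [186.86285951 226.34945635] [328.19930957 337.31879159]
0.04 [193.87729275 153.23606894] [340.54931884 265.08147281]
```

View pics/s2.png

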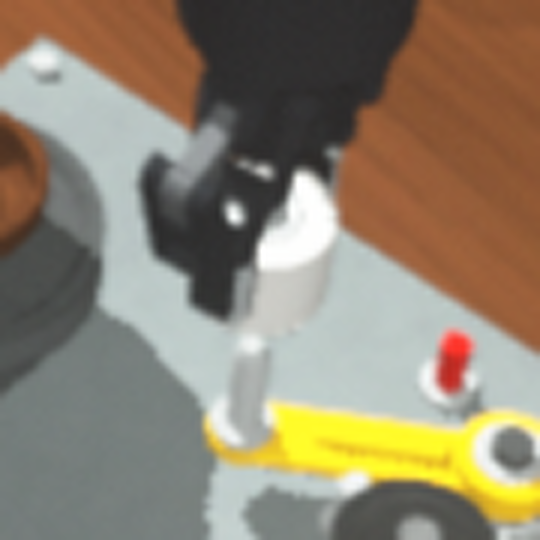

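The crop shows the roller bottom at (285,336) and the pin tip at (253,342). Both match the prediction to about 1 mm, so I'll lower it with force checks.

In the tool's units: 0.0015 m is 0.024, 0.0005 m is 0.008.

hand_motion --deltas '[[[0.024,0.008,0.24,0],[0,0,0.24,0],[0,0,0.08,0],[0,0,0.064,0],[0,0,0.064,0],[0,0,0,0]]]'

```text
t: 8.5
position: [0.593, 0.1901, 0.2275]
orientation: [-3.141, -0.0, 1.919]
contact_force: [-0.3, 0.3, -1.1]
grip_width: 0.0479
gripper_force: 62.3
```

In the tool's units: 0.005 m is 0.08, -0.001 m is -0.016.

hand_motion --deltas '[[[-0.016,0,0.08,0],[0,0,0.08,0],[0,0,0.08,0],[0,0,0.08,0],[0,0,0,0]]]'

```text
t: 9.12
position: [0.5932, 0.1891, 0.2072]
orientation: [-3.141, 0.0, 1.919]
contact_force: [-0.3, -0.6, -0.7]
grip_width: 0.0481
gripper_force: 62.3
```

hand_motion --deltas '[[[0,0,0.096,0],[0,0,0.08,0],[0,0,0.048,0],[0,0,0,0],[0,0,0,0]]]'

```text
t: 9.75
position: [0.5935, 0.1891, 0.1938]
orientation: [3.141, -0.0, 1.919]
contact_force: [0.5, 0.1, -2.1]
grip_width: 0.048
gripper_force: 62.4
```

In the tool's units: 0.003 m is 0.048, 0.002 m is 0.032.

hand_motion --deltas '[[[0,0,0.048,0],[0,0,0.032,0],[0,0,0,0]]]'

```text
t: 10.12
position: [0.5933, 0.1891, 0.1885]
orientation: [-3.141, 0.0, 1.919]
contact_force: [-2.5, 0.6, -1.4]
grip_width: 0.048
gripper_force: 62.4
```

hand_motion --deltas '[[[0,0,0.024,0],[0,0,0,0]]]'

```text
t: 10.38
position: [0.5935, 0.1891, 0.1881]
orientation: [3.141, -0.001, 1.919]
contact_force: [-3.2, 0.1, 6.5]
grip_width: 0.0487
gripper_force: 63.2
```

hand_motion --deltas '[[[0,0,0.024,0],[0,0,0,0]]]'

```text
t: 10.62
position: [0.5936, 0.189, 0.188]
orientation: [3.141, -0.001, 1.919]
contact_force: [-7.5, -0.6, 17.3]
grip_width: 0.048
gripper_force: 64.4
```

```bash
python3 - <<'E'
import numpy as np
P=np.array([.5216,.2592]); y=1.919
tx=[np.cos(y),np.sin(y)];ty=[np.sin(y),-np.cos(y)]
th=-.78-np.linspace(0,.87,11); q=P+.1*np.c_[np.cos(th),np.sin(th)]
d=np.diff(q,axis=0); print(np.c_[d@tx,d@ty].round(4), q[[0,5,10]])
E
```

```text
[[-0.0034 -0.008 ]
 [-0.0027 -0.0083]
 [-0.0019 -0.0085]
 [-0.0012 -0.0086]
 [-0.0004 -0.0087]
 [ 0.0003 -0.0087]
 [ 0.0011 -0.0086]
 [ 0.0018 -0.0085]
 [ 0.0025 -0.0083]
 [ 0.0033 -0.0081]] [[0.59269135 0.18887206]
 [0.55643369 0.16546306]
 [0.51368791 0.1595135 ]]
```

In the tool's units: -0.0083 m is -0.1328, -0.008 m is -0.128.

hand_motion --deltas '[[[-0.0544,-0.128,-0.016,0],[-0.0432,-0.1328,0,0],[0,0,0,0]]]'

```text
t: 11.0
position: [0.5816, 0.1789, 0.1882]
orientation: [3.137, -0.001, 1.919]
contact_force: [3.4, 4.0, 5.4]
grip_width: 0.0485
gripper_force: 62.9
```

hand_motion --deltas '[[[-0.0304,-0.136,0,0],[-0.0192,-0.1376,0,0],[-0.0064,-0.1392,0,0],[0,0,0,0]]]'

```text
t: 11.5
position: [0.5593, 0.1667, 0.1882]
orientation: [3.135, -0.0, 1.919]
contact_force: [7.1, 2.7, 3.5]
grip_width: 0.0481
gripper_force: 62.7
```

hand_motion --deltas '[[[0.0048,-0.1392,0,0],[0.0176,-0.1376,0,0],[0.0288,-0.136,0,0],[0,0,0,0]]]'

```text
t: 12.0
position: [0.5348, 0.1601, 0.1882]
orientation: [3.134, 0.001, 1.919]
contact_force: [9.1, 1.0, 0.9]
grip_width: 0.0479
gripper_force: 62.6
```

hand_motion --deltas '[[[0.04,-0.1328,0,0],[0.0528,-0.1296,0,0],[0,0,0,0],[0,0,0,0]]]'

```text
t: 12.5
position: [0.5182, 0.1596, 0.1882]
orientation: [3.133, 0.002, 1.918]
contact_force: [11.4, -0.2, 0.9]
grip_width: 0.0483
gripper_force: 62.6
```

hand_motion --deltas '[[[0.024,-0.056,0.008,0],[0,0,0,0],[0,0,0,0]]]'

```text
t: 12.88
position: [0.5151, 0.1596, 0.1881]
orientation: [3.132, 0.003, 1.918]
contact_force: [11.7, -0.4, 3.2]
grip_width: 0.0483
gripper_force: 62.8
```

hand_motion --deltas '[[[0.0128,-0.032,0,0],[0,0,0,0],[0,0,0,0]]]'

```text
t: 13.25
position: [0.513, 0.1596, 0.1881]
orientation: [3.132, 0.003, 1.918]
contact_force: [12.5, -0.5, 2.3]
grip_width: 0.0481
gripper_force: 62.8
```

hand_motion --deltas '[[[0.0128,-0.032,0,0],[0,0,0,0],[0,0,0,0]]]'

```text
t: 13.62
position: [0.5112, 0.1597, 0.1882]
orientation: [3.131, 0.003, 1.917]
contact_force: [13.1, -1.0, 0.9]
grip_width: 0.0484
gripper_force: 62.7
```

Not on the stop yet. I'll keep pushing gently until the force climbs.

hand_motion --deltas '[[[0.0128,-0.032,0.0064,0],[0,0,0,0],[0,0,0,0]]]'

```text
t: 14.0
position: [0.5111, 0.1598, 0.1882]
orientation: [3.127, 0.004, 1.917]
contact_force: [20.0, -0.2, -3.5]
grip_width: 0.0485
gripper_force: 62.6
```

hand_motion --deltas '[[[0.0128,-0.032,0,0],[0,0,0,0],[0,0,0,0]]]'

```text
t: 14.38
position: [0.5109, 0.1598, 0.1884]
orientation: [3.123, 0.006, 1.917]
contact_force: [29.8, 0.2, -10.7]
grip_width: 0.0479
gripper_force: 64.4
```

hand_motion --deltas '[[[0.0128,-0.032,0,0],[0,0,0,0],[0,0,0,0]]]'

```text
t: 14.75
position: [0.5107, 0.1598, 0.1885]
orientation: [3.119, 0.008, 1.916]
contact_force: [37.6, 0.7, -18.6]
grip_width: 0.0477
gripper_force: 65.7
```

It's hard on the stop: position is fixed while the force climbs. I'll ease the side push and press down slightly to keep the roller seated.

In the tool's units: 0.0025 m is 0.04, -0.001 m is -0.016.

hand_motion --deltas '[[[-0.016,0.04,0.016,0],[0,0,0.016,0],[0,0,0,0],[0,0,0,0]]]'

```text
t: 15.25
position: [0.5111, 0.1598, 0.1881]
orientation: [3.124, 0.004, 1.917]
contact_force: [18.8, -1.0, 11.8]
grip_width: 0.0481
gripper_force: 68.5
```

hand_motion --deltas '[[[0,0,0.016,0],[0,0,0,0],[0,0,0,0]]]'

```text
t: 15.62
position: [0.5111, 0.1598, 0.1879]
orientation: [3.123, 0.003, 1.917]
contact_force: [15.3, -1.0, 21.8]
grip_width: 0.0481
gripper_force: 69.6
```

```bash
python3 - <<'E'
from h import *
im,d=vision.get_image("scene"); im2,_=vision.get_image("top")
a=cv2.resize(im[180:280,260:360,::-1],None,fx=4,fy=4,interpolation=2);b=cv2.resize(im2[150:250,95:195,::-1],None,fx=4,fy=4,interpolation=2)
cv2.imwrite("pics/end.png",np.hstack([a,b]))
E
```

```text
(no output)
```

View pics/end.png

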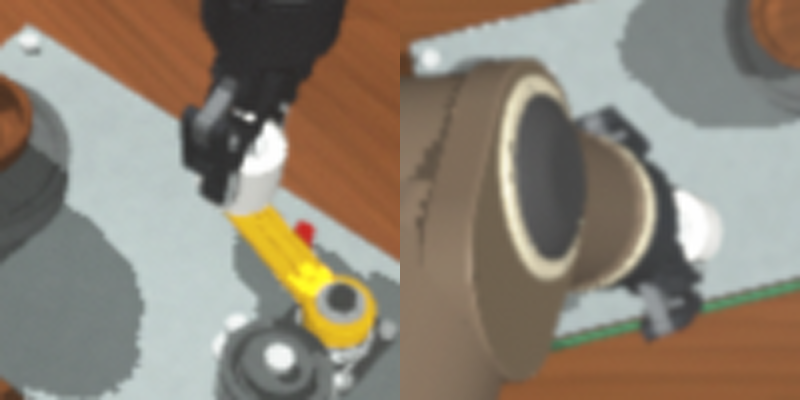

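The picture shows the arm against the red post at (303,235) and the roller down on the arm at (255,190). I'll add a little more side push, then hand in.

In the tool's units: -0.0015 m is -0.024, 0.0006 m is 0.0096.

hand_motion --deltas '[[[0.0096,-0.024,0,0],[0,0,0,0],[0,0,0,0],[0,0,0,0]]]'

```text
t: 16.23
position: [0.511, 0.1598, 0.188]
orientation: [3.12, 0.005, 1.916]
contact_force: [21.6, -1.9, 15.4]
grip_width: 0.0482
gripper_force: 68.8
```

```bash
python3 -c "
from plant import arm, vision, status, job
print(job.finish_job())"
```

```text
the job is handed in; nothing more can be done
None
```

The new white roller is seated on the pin and the tensioner arm is held against its red stop, still gripped with about 22 N side push and 15 N down; the job was handed in at about 16 s, with no verdict returned.

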